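# Press a slide-rule cursor window flush with a sprung hand lever press

## Task

Lift the brass slide-rule cursor off the freely spinning turntable and lay it, window up and let go, centred and lengthwise inside the red outline on the press anvil. Then pull the press lever right down so that the window is pushed flush into the frame, hold it down for about a second, and ease the lever slowly back up to its rest without ever letting it fly, leaving the cursor lying on the outline. Do not disturb the black cursor on the turntable, the slide-rule stand, the glass dome or the tan case.

Things in the scene. Friction and masses are not known exactly. Their poses are not given: they have to be found in the camera images.
- press: green cast hand lever press, fixed to the counter. Origin: on the counter, under the anvil centre. Its x axis runs lengthwise from the anvil towards the hinge end; z up. Base plate 240 x 100 x 14 mm (x from -90 to +150 mm). Two hinge cheeks 64 mm high stand at x = +104 to +140 mm. Press and turntable may stand on either side.
- anvil (a point): centre of the anvil's flat top, 30 mm above the counter. The anvil is a steel block 70 mm (along press x) x 50 mm, with a thin painted red outline 58 x 34 mm, its long side along press x. Open to the sky while the lever is at rest.
- lever_hinge (a point): centre of the lever's hinge pin, 120 mm along press x from the anvil centre, 42 mm above the counter; the hinge axis is level, along press y.
- lever_bar (a point): middle of the lever's black crossbar (round, 14 mm thick, 120 mm long, along press y); moves with the lever. At rest 219 mm above the counter, 16 mm from the hinge pin towards the anvil; fully down 82 mm up, 170 mm from the pin (50 mm beyond the anvil centre). The 16 mm thick arm joins its middle: grip 30 to 45 mm to either side. A white 28 mm pad under the arm lands on the anvil centre.
- lever (a joint): lever angle, rad: 0 at rest (raised, arm nearly upright), grows as the bar is pulled over towards the anvil and down; 1.25 with the pad level with the top of the cursor frame (fully down), stop at 1.27. A spring pulls it back to 0: about 1.5 N at the bar near rest, 7 N near the bottom, plus 4 N while the window is pushed in; let go when down it flies up.
- turntable: round turntable on the counter: steel foot (fixed) with a wooden platter of 220 mm diameter that spins freely on it, its top 22 mm above the counter. Origin: on the counter, on the spin axis. A brass finial 16 mm in diameter and 22 mm high stands at the platter's centre.
- cursor: brass cursor frame 52 (x) x 30 (y) x 10 (z) mm, about 60 g, starts flat on the platter, window up, 50 to 70 mm from its centre, any yaw. Origin: centre of its underside. A clear window 31 x 19 mm with a red hairline stands 4 mm proud of the frame's top. Grip the frame across its 30 mm width.
- window (a joint): how far the window has been pushed into the brass frame, m: 0 standing 4 mm proud, 0.004 flush. It moves stiffly (5 N) and stays where it is left.
- black_cursor: finished cursor with a black frame, 52 x 30 x 10 mm, across the finial of the platter; stays on the turntable. It may ride round with the platter. Origin: centre of its underside.
- stand: loose beech stand cradling four yellowed slide rules, 280 (x) x 110 (y) mm, 63 mm high, with a brass spring clamp on one cursor to 98 mm; origin: centre of its underside. Stands between press and turntable, towards the far side.
- dome: green glass paperweight dome, 70 mm diameter, 40 mm high; origin: centre of its underside. Between press and turntable, nearer the robot than the stand.
- case: tan bakelite compass case 140 (x) x 55 (y) x 22 mm, long side pointing at the robot, between press and turntable; origin: centre of its underside.
Not all that is in view belongs to the job. Of the things that look like the cursor, the largest one is meant.

How it is judged:
On the way, in this order (a step that is already met when the one before it is completed fails the run):
1. the brass cursor lies flat, centred (10 mm) and lengthwise (0.2 rad) on the anvil, let go, window still proud, lever at rest (horizontal distance between cursor and anvil below 0.01 m and angle between the x axis of cursor and the x axis of press, either way round below 0.2 rad and z of cursor in the frame of anvil between -0.004 and 0.004 m and angle between cursor's own z axis and vertical below 0.1 rad and contact force between the fingers and cursor below 0.2 N and linear speed of cursor below 0.02 m/s and value of joint window below 0.001 m and value of joint lever below 0.1 rad), for 0.2 s.
2. the lever is held right down on the cursor for 0.4 s, the window pushed in at least 3 mm of its 4 mm (horizontal distance between cursor and anvil below 0.01 m and angle between the x axis of cursor and the x axis of press, either way round below 0.2 rad and z of cursor in the frame of anvil between -0.004 and 0.004 m and angle between cursor's own z axis and vertical below 0.1 rad and value of joint lever above 1.22 rad and value of joint window above 0.003 m), for 0.4 s.
3. the lever is back at rest (within 0.1 rad) (value of joint lever below 0.1 rad), for 0.2 s.
At the end, for the whole second after the job is handed in: The brass cursor lies at rest flat on the anvil, within 10 mm and 0.2 rad of the outline, its window pushed in at least 3 mm, the lever back within 0.06 rad of rest, and the black cursor still on the turntable (horizontal distance between cursor and anvil below 0.01 m and angle between the x axis of cursor and the x axis of press, either way round below 0.2 rad and z of cursor in the frame of anvil between -0.004 and 0.004 m and angle between cursor's own z axis and vertical below 0.1 rad and value of joint window above 0.003 m and value of joint lever below 0.06 rad and linear speed of cursor below 0.02 m/s and z of black_cursor in the frame of turntable above 0.018 m and horizontal distance between black_cursor and turntable below 0.11 m); the robot touches nothing.
It fails at once if the lever flies back (faster than 1.5 rad/s) (velocity of joint lever below -1.5 rad/s).
It fails at once if the slide-rule stand is moved more than 15 mm (distance of stand from where it was at the start of the episode above 0.015 m).
It fails at once if the glass dome is moved more than 15 mm or tipped (distance of dome from where it was at the start of the episode above 0.015 m or angle between dome's own z axis and vertical above 0.3 rad).
It fails at once if the tan case is moved more than 15 mm (distance of case from where it was at the start of the episode above 0.015 m).
It fails at once if the black cursor is knocked off the turntable or tipped (angle between black_cursor's own z axis and vertical above 0.4 rad or height (world z) of black_cursor below 0.012 m).
It also fails if it takes over 70 s, if anything falls off the work surface, if the arm or the gripper's body presses on something with over 40 N, if the wrist force passes 120 N, or if a joint passes its speed limit or range.

## Robot

A 6-joint arm with a two-finger parallel gripper is mounted at the origin on the work surface. World frame = base frame: x ahead of the robot, y to its left, z up, the work surface at z = 0. Lengths are in m, angles in rad, forces in N, time in s.
With the tool pointing down it reaches from about 0.375 to 0.9 m from the base axis. Payload 3.1 kg.
Tool frame: the origin (TCP) lies at the very end of the fingers, on their centre line; the grasp point (between the pads) lies 19 mm behind it; z points along the fingers, y is the line along which they close (so a half turn about z gives the same grasp; the last joint's range is limited). The gripper opens to 87 mm and grips with 3 to 60 N. Pads are 19 mm wide; open, the fingers measure 117 mm over their backs; the gripper's body (75 mm by 190 mm) begins 51 mm behind the grasp point.
Start: joints at [1.018, 0.527, 1.433, -0, 1.181, -0.178], TCP at [0.229, 0.582, 0.223] pointing down, gripper open.
Joint ranges: [-3.08, 3.08], [-0.75, 2.2], [0.22, 2.44], [-1.43, 4.57], [0, 2.65], [-2.85, 2.85]. Speed limits (rad/s): [2.79, 2.79, 3.14, 3.14, 3.14, 3.14].

## Interface

Orientations are given as a unit quaternion [w, x, y, z].
In Python, from rig import monitor, cams, robot gives the robot as it stands.
- The arm moves only by the tool jog_arm, never from a script. Its argument "increments" is a list of rows, each a list of 5 numbers: the shift along the tool's x, y, z in m, then the turn about the tool's z in rad, then the finger opening in m, from 0 to 0.087. A call has 1 to 5 rows; each row is the pose to reach, as a shift and turn from the pose commanded when the call began, along the tool's axes at that moment; what a row does not reach only later rows make up. A row lasts 1/12 s, in which the tool goes at most 41.7 mm and 7.16 degrees, less where a joint would pass 70% of its speed; a pose out of reach is approached as far as the arm can. A call with a gripper value outside its range is refused whole. The fingers move at their own pace and stop on an object; the grip force is fixed at half the most. Time passes only in rows, so rows that repeat a pose let the fingers close. It gives the time, the measured TCP pose, the force, the opening and the grip force at its end, in the units of the state.
- monitor.read_state(): the state, without advancing time (a new reading comes with each control period).
- cams.camera(name): name is "scene" or "side" or "wrist"; returns the picture (384x512x3 uint8, red, green, blue); there is no depth.
- cams.get_calibration(name): a dict with "fx", "fy", "cx", "cy" (pixels), "R" (3x3) and "t" (3): a world point X has camera coordinates R X + t. Camera axes: x right, y down, z forward; pixel columns grow to the right and rows downward; lengths in m; the calibration is good to about 2 mm. A picture is of the moment at which its call begins: read the wrist's pose just before it. get_calibration takes no time and is no camera call; for the wrist camera it gives the pose at the moment of the call.
- robot.hand_in(): hands the job in; it is judged then, once.
The state is a dict: "t": time; "q": joint angles; "joint_velocities": joint speeds; "tau": joint torques, N m; "tool_pos": TCP position; "tcp_rot": TCP orientation; "ft_force": force on the tool from outside, world axes, zero at the start; "wrist_torque": the same for the moment, N m; "finger_gap": opening from 0.0 (shut) to 1.0 (fully open); "grasp_force": force on a finger pad.
Only numpy, scipy, OpenCV 4.12 (cv2) and the standard library are available. Lean on these libraries where they do the work, as an engineer would, in place of code of your own. Each camera call takes 0.05 s, during which the arm holds its last target. There are 200 camera calls.

## Working session

There is one attempt and no reset: what is moved stays moved. The work goes in short steps, Python scripts to look and compute and a tool call to move; the robot and the scene stay as the last step left them, time stands still between calls to the robot, and variables do not carry over. Pictures are saved under pics/ and viewed, at most 11 in all, crops included, and the job is handed in when it is done.

Besides the shell and the picture viewer there is one more tool, called after "Emit:" by a JSON object that holds its "op" and its "data". jog_arm: Moves the arm, as the interface text tells. Its arguments: {"type":"object","properties":{"increments":{"type":"array","items":{"type":"array","items":{"type":"number"}}}},"required":["increments"]}

```bash
mkdir -p pics; ls; python3 - <<'E'
from rig import monitor, cams, robot
import cv2, json
s=monitor.read_state(); print({k:s[k] for k in("t","tool_pos","tcp_rot","finger_gap")})
for n in ("scene","side","wrist"):
    c=cams.get_calibration(n); im=cams.camera(n)
    cv2.imwrite(f"pics/{n}0.png",im[:,:,::-1]); print(n,c)
E
```

```text
pics
{'t': 0.0, 'tool_pos': array([0.22839448, 0.58100326, 0.22157472]), 'tcp_rot': array([-3.78293571e-04,  1.86303164e-01,  9.82491735e-01, -9.89837416e-04]), 'finger_gap': 1.0025139168718895}
scene {'fx': 385.8584553991242, 'fy': 385.8584553991242, 'cx': 261.26242531026077, 'cy': 189.77817343314786, 'R': array([[-0.51393435,  0.85781468,  0.00504633],
       [ 0.71109143,  0.42930508, -0.55681785],
       [-0.47981294, -0.28257942, -0.83061929]]), 't': array([ 0.20194279, -0.34063902,  1.35376217])}
side {'fx': 422.70223797324536, 'fy': 422.70223797324536, 'cx': 257.2449402394039, 'cy': 193.48830472851878, 'R': array([[ 0.90585692, -0.42309497,  0.02034432],
       [-0.23982748, -0.55188138, -0.79869251],
       [ 0.34915043,  0.71862201, -0.60139536]]), 't': array([-0.43316963,  0.28134445,  0.81674575])}
wrist {'fx': 328.1913671402848, 'fy': 328.1913671402848, 'cx': 260.2784877465168, 'cy': 191.09726593430705, 'R': array([[ 3.66006892e-01,  9.30612127e-01, -1.55800823e-04],
       [ 8.92308638e-01, -3.50894700e-01,  2.84003881e-01],
       [ 2.64242786e-01, -1.04086400e-01, -9.58823118e-01]]), 't': array([-0.62449797, -0.0352033 ,  0.38986055])}
```

View pics/scene0.png

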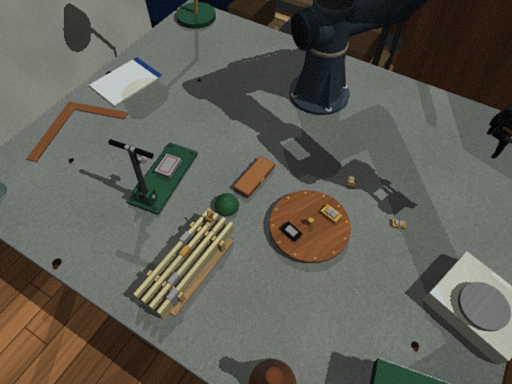

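View pics/side0.png

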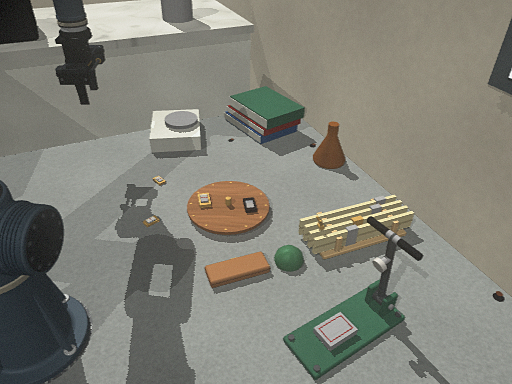

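The scene view shows the anvil at about (168,164), the brass cursor at (331,213), the black cursor at (291,231) and the finial at (309,221). The side view shows the anvil at (337,330), the brass cursor at (204,200) and the finial at (229,203). I'll enlarge crops to measure these more precisely.

```bash
cat > h.py <<'E'
import numpy as np, cv2
from rig import monitor, cams, robot
def ray(c,u,v,z):
    d=c["R"].T@np.array([(u-c["cx"])/c["fx"],(v-c["cy"])/c["fy"],1]); o=-c["R"].T@c["t"]
    return o+d*(z-o[2])/d[2]
def proj(c,X):
    p=c["R"]@np.asarray(X)+c["t"]; return np.array([c["fx"]*p[0]/p[2]+c["cx"],c["fy"]*p[1]/p[2]+c["cy"]])
E
python3 - <<'E'
from h import *
S=cv2.imread("pics/scene0.png");D=cv2.imread("pics/side0.png")
z=lambda im,x,y,w,h:cv2.resize(im[y:y+h,x:x+w],(400,300),interpolation=cv2.INTER_CUBIC)
cv2.imwrite("pics/m1.png",np.vstack([np.hstack([z(S,260,180,100,75),z(S,110,130,100,75)]),np.hstack([z(D,180,170,100,75),z(D,290,290,100,75)])]))
cs,cd=cams.get_calibration("scene"),cams.get_calibration("side")
for n,a,b,h in (("anvil",(168,164),(337,330),.03),("brass",(331,213),(204,200),.035),("black",(291,231),(250,205),.032),("finial",(310,219),(229,201),.044),("dome",(227,204),(289,257),.02),("case",(255,176),(238,269),.022)):
    print(n,ray(cs,*a,h)[:2].round(4),ray(cd,*b,h)[:2].round(4))
E
```

```text
anvil [ 0.5371 -0.2343] [ 0.5341 -0.2409]
brass [0.4438 0.2497] [0.4336 0.2395]
black [0.5461 0.1826] [0.5381 0.1748]
finial [0.4948 0.211 ] [0.4884 0.1983]
dome [ 0.5578 -0.0124] [ 0.5478 -0.0237]
case [0.4368 0.0049] [ 0.4247 -0.0119]
```

View pics/m1.png

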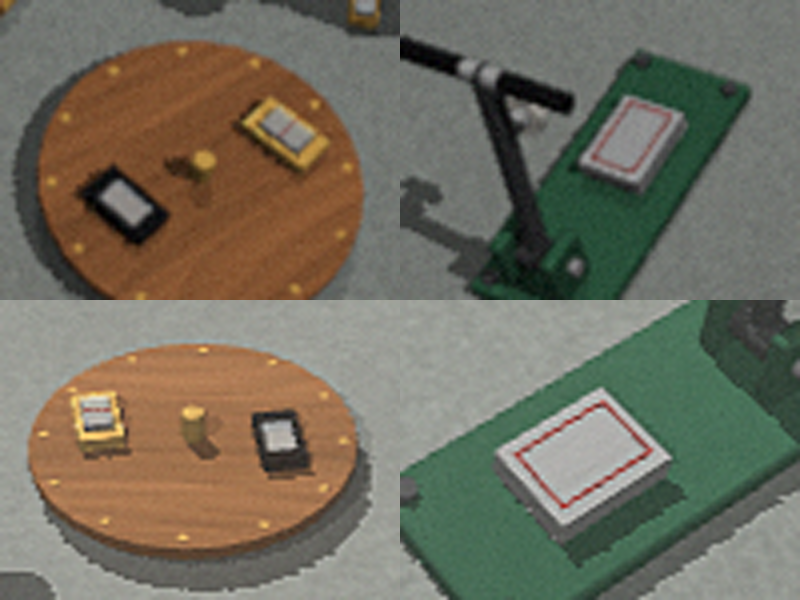

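The mosaic shows the brass cursor clearly, with its long side roughly perpendicular to the radius. The red outline centre is at panel (631,135) in scene and (584,456) in side. The press hinge is on the far side from the robot. Next I'll bring the wrist camera over the turntable for a more precise fix.

```bash
cat >> h.py <<'E'
from scipy.spatial.transform import Rotation as Ro
def Rt(s): w,x,y,z=s["tcp_rot"]; return Ro.from_quat([x,y,z,w]).as_matrix()
def yaw(s): R=Rt(s); return np.arctan2(R[1,0],R[0,0])
def inc(p,xdir=None):
    "shift in tool axes to world p, turn about tool z so tool x is along world angle xdir (mod pi)"
    s=monitor.read_state(); d=Rt(s).T@(np.asarray(p)-s["tool_pos"]); t=0
    if xdir is not None: t=-((xdir-yaw(s)+np.pi/2)%np.pi-np.pi/2)
    print("inc",d.round(4),"turn",round(t,3),"pos",s["tool_pos"].round(4),"yaw",round(yaw(s),3),"q",s["q"].round(2),"t",round(s["t"],2),"F",s["ft_force"].round(1)); return d,t
E
python3 - <<'E'
from h import *
cs,cd=cams.get_calibration("scene"),cams.get_calibration("side"); cw=cams.get_calibration("wrist")
s=monitor.read_state(); print("cam in tool",Rt(s).T@(-cw["R"].T@cw["t"]-s["tool_pos"]),"axis",Rt(s).T@cw["R"][2])
m=lambda X,Y,x,y:((X+.5)/4-.5+x,(Y+.5)/4-.5+y)
def P(c,X,Y,x,y,h): return ray(c,*m(X,Y,x,y),h)[:2].round(4)
print("anvil",P(cs,231,135,110,130,.03),P(cd,184,156,290,290,.03))
for q in((227,97),(272,107),(233,174),(192,163)): print(P(cs,*q,110,130,.03))
for q in((204,105),(250,152),(163,207),(118,155)): print("d",P(cd,*q,290,290,.03))
print("brass",P(cs,285,131,260,180,.036),P(cd,97,113,180,170,.036))
for q in((265,97),(328,143),(300,168),(238,122)): print(P(cs,*q,260,180,.032))
print("finial",P(cs,205,158,260,180,.044),P(cd,192,111,180,170,.044))
inc((.44,.245,.22),None)
inc((.44,.245,.22),1.57)
E
```

```text
cam in tool [ 7.69328553e-02 -1.07789437e-04 -1.62000546e-01] axis [-0.28430861  0.00168797  0.95873133]
anvil [ 0.5362 -0.2373] [ 0.5334 -0.2372]
[ 0.5094 -0.2625]
[ 0.4996 -0.2277]
[ 0.5636 -0.2136]
[ 0.5712 -0.2454]
d [ 0.559  -0.2164]
d [ 0.5639 -0.2485]
d [ 0.5088 -0.2567]
d [ 0.5046 -0.2237]
brass [0.4428 0.2487] [0.436  0.2471]
[0.4229 0.2248]
[0.4339 0.277 ]
[0.4612 0.269 ]
[0.4505 0.2177]
finial [0.4939 0.2131] [0.4909 0.2142]
inc [-0.3199 -0.2354  0.0021] turn 0 pos [0.2285 0.5811 0.2218] yaw 2.767 q [ 1.02  0.53  1.43 -0.    1.18 -0.18] t 0.15 F [ 0.6 -0.2 -0.1]
inc [-0.3199 -0.2354  0.0021] turn 1.197 pos [0.2285 0.5811 0.2218] yaw 2.767 q [ 1.02  0.53  1.43 -0.    1.18 -0.18] t 0.15 F [ 0.6 -0.2 -0.1]
```

Emit:
{"op": "jog_arm", "data": {"increments": [[-0.032, -0.0235, 0, 0.12, 0.087], [-0.064, -0.047, 0, 0.24, 0.087], [-0.096, -0.0705, 0, 0.36, 0.07], [-0.128, -0.094, 0, 0.48, 0.06], [-0.16, -0.1175, 0, 0.6, 0.06]]}}

```text
t: 0.57
tool_pos: [0.335, 0.4121, 0.2223]
tcp_rot: [-0.0, 0.471, 0.882, -0.0]
ft_force: [0.5, -0.5, -0.0]
finger_gap: 0.852
grasp_force: 0.0
```

```bash
python3 -c "
from h import *
inc((.44,.248,.2),1.36)"
```

```text
inc [-0.1948 -0.0042  0.0224] turn 0.802 pos [0.335  0.4121 0.2223] yaw 2.162 q [ 0.68  0.4   1.67 -0.    1.07  0.09] t 0.57 F [ 0.5 -0.5 -0. ]
```

Emit:
{"op": "jog_arm", "data": {"increments": [[-0.037, -0.001, 0.005, 0.12, 0.06], [-0.074, -0.001, 0.01, 0.24, 0.06], [-0.111, -0.002, 0.015, 0.36, 0.06], [-0.148, -0.003, 0.02, 0.48, 0.06], [-0.18, -0.004, 0.02, 0.6, 0.06]]}}

```text
t: 0.98
tool_pos: [0.4326, 0.2602, 0.2016]
tcp_rot: [-0.0, 0.711, 0.703, -0.001]
ft_force: [0.9, 0.3, 0.4]
finger_gap: 0.696
grasp_force: 0.0
```

Emit:
{"op": "jog_arm", "data": {"increments": [[0, 0, 0, 0.1, 0.06], [0, 0, 0, 0.2, 0.06], [0, 0, 0, 0.2, 0.06]]}}

```text
t: 1.23
tool_pos: [0.4328, 0.2616, 0.2023]
tcp_rot: [-0.0, 0.777, 0.63, -0.0]
ft_force: [-0.5, -0.5, 0.0]
finger_gap: 0.686
grasp_force: 0.0
```

```bash
python3 -c "
from h import *
c=cams.get_calibration('wrist'); im=cams.camera('wrist'); cv2.imwrite('pics/w1.png',im[:,:,::-1]); np.savez('w1.npz',**c)
print(proj(c,(.44,.248,.036)))
inc((.44,.248,.2),1.36)"
```

```text
[268.66799505 184.53073123]
inc [-0.0122  0.0103  0.0024] turn 0.008 pos [0.4324 0.262  0.2024] yaw 1.368 q [0.32 0.4  1.75 0.   1.   0.53] t 1.28 F [-0.1 -0.8  1. ]
```

View pics/w1.png

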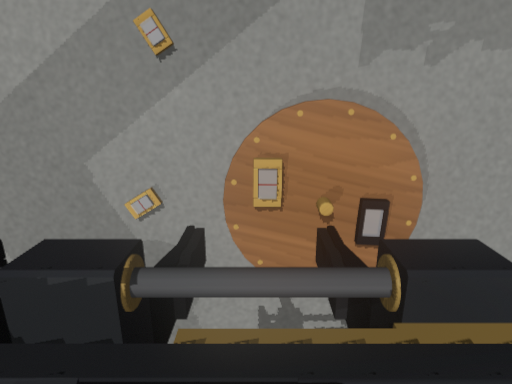

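The wrist view shows the brass cursor centred at about (268,184) against a predicted (268.7,184.5), with its long side nearly vertical in the image. The finial is at (326,208). I'll fit the frame outline.

```bash
cat >> h.py <<'E'
def fitbrass(im,c,u,v,h=.032,half=60):
    "min-area rectangle of the brass-coloured blob near pixel u,v (rgb image), on plane z=h"
    hsv=cv2.cvtColor(im,cv2.COLOR_RGB2HSV); m=cv2.inRange(hsv,(17,150,110),(32,255,255))
    n,L,st,ce=cv2.connectedComponentsWithStats(m)
    k=max((k for k in range(1,n) if np.hypot(*(ce[k]-(u,v)))<half),key=lambda k:st[k,4])
    ys,xs=np.where(L==k); W=np.array([ray(c,x,y,h)[:2] for x,y in zip(xs,ys)],np.float32)
    (cx,cy),(a,b),_=r=cv2.minAreaRect(W*1000); B=cv2.boxPoints(r); e=[B[1]-B[0],B[2]-B[1]]; e=max(e,key=np.linalg.norm)
    print("brass",st[k],round(cx/1000,4),round(cy/1000,4),"size",round(a,1),round(b,1),"ang",round(np.arctan2(e[1],e[0])%np.pi,3)); return cx/1000,cy/1000,np.arctan2(e[1],e[0])%np.pi
E
python3 -c "
from h import *
c=dict(np.load('w1.npz')); im=cv2.imread('pics/w1.png')[:,:,::-1].copy()
x,y,a=fitbrass(im,c,268,184,.032)
print(ray(c,326,208,.044))
inc((x,y,.026),a)"
```

```text
brass [317 197  15  10  56] 0.4937 0.2175 size 14.1 9.2 ang 0.034
[0.49319043 0.21333753 0.044     ]
inc [-0.0312  0.0691  0.1763] turn 1.334 pos [0.4324 0.262  0.2024] yaw 1.368 q [0.32 0.4  1.75 0.   1.   0.53] t 1.28 F [-0.1 -0.8  1. ]
```

```bash
sed -i 's/(17,150,110),(32,255,255)/(15,150,150),(32,255,255)/; s/ce\[k\]-(u,v)))<half/ce[k]-(u,v)))<half/' h.py; python3 -c "
from h import *
c=dict(np.load('w1.npz')); im=cv2.imread('pics/w1.png')[:,:,::-1].copy()
print(cv2.cvtColor(im,cv2.COLOR_RGB2HSV)[[175,190,163,204],[257,257,268,268]])
x,y,a=fitbrass(im,c,268,184,.032,30)
inc((x,y,.026),a)"
```

```text
[[ 20 136 169]
 [ 20 133 169]
 [ 20 140 178]
 [ 20 142 174]]Traceback (most recent call last):
  File "<string>", line 5, in <module>
    x,y,a=fitbrass(im,c,268,184,.032,30)
          ~~~~~~~~^^^^^^^^^^^^^^^^^^^^^^
  File "h.py", line 20, in fitbrass
    k=max((k for k in range(1,n) if np.hypot(*(ce[k]-(u,v)))<half),key=lambda k:st[k,4])
ValueError: max() iterable argument is empty
```

```bash
sed -i 's/(15,150,150),(32,255,255)/(16,100,130),(32,255,255)/' h.py; python3 -c "
from h import *
c=dict(np.load('w1.npz')); im=cv2.imread('pics/w1.png')[:,:,::-1].copy()
x,y,a=fitbrass(im,c,268,184,.032,30)
inc((x,y,.026),a)"
```

```text
brass [253 159  29  48 775] 0.4386 0.2489 size 50.9 29.7 ang 1.363
inc [-0.0116  0.0088  0.1764] turn 0.005 pos [0.4324 0.262  0.2024] yaw 1.368 q [0.32 0.4  1.75 0.   1.   0.53] t 1.28 F [-0.1 -0.8  1. ]
```

Emit:
{"op": "jog_arm", "data": {"increments": [[-0.0116, 0.0088, 0.035, 0.005, 0.05], [-0.0116, 0.0088, 0.075, 0.005, 0.05], [-0.0116, 0.0088, 0.11, 0.005, 0.05], [-0.0116, 0.0088, 0.14, 0.005, 0.05], [-0.0116, 0.0088, 0.155, 0.005, 0.05]]}}

```text
t: 1.7
tool_pos: [0.4363, 0.2491, 0.0443]
tcp_rot: [-0.001, 0.776, 0.631, -0.003]
ft_force: [-0.2, -0.5, 0.3]
finger_gap: 0.577
grasp_force: 0.0
```

```bash
python3 -c "
from h import *
c=cams.get_calibration('wrist'); im=cams.camera('wrist'); cv2.imwrite('pics/w2.png',im[:,:,::-1])
try: fitbrass(im,c,*proj(c,(.4386,.2489,.032)),.032,30)
except Exception as e: print(e)
inc((.4386,.2489,.0245),1.363)"
```

```text
brass [ 236  190   54   77 2060] 0.4391 0.2521 size 47.2 29.8 ang 1.359
inc [0.0008 0.0031 0.0185] turn 0.002 pos [0.4355 0.2488 0.043 ] yaw 1.365 q [ 0.3   0.67  1.87 -0.    0.61  0.5 ] t 1.75 F [ 0.2 -0.3 -1.2]
```

Emit:
{"op": "jog_arm", "data": {"increments": [[0.001, 0.003, 0.01, 0, 0.05], [0.001, 0.003, 0.0185, 0, 0.05], [0.001, 0.003, 0.0185, 0, 0.045]]}}

```text
t: 2.0
tool_pos: [0.442, 0.25, 0.0285]
tcp_rot: [0.0, 0.777, 0.63, 0.0]
ft_force: [0.1, -0.5, 0.5]
finger_gap: 0.551
grasp_force: 0.0
```

Emit:
{"op": "jog_arm", "data": {"increments": [[0, 0, 0, 0, 0.04], [0, 0, 0, 0, 0.035], [0, 0, 0, 0, 0.03], [0, 0, 0, 0, 0.025], [0, 0, 0, 0, 0.022]]}}

```text
t: 2.42
tool_pos: [0.4421, 0.2498, 0.0298]
tcp_rot: [0.0, 0.777, 0.63, 0.001]
ft_force: [-1.3, 0.0, 3.2]
finger_gap: 0.33
grasp_force: 30.0
```

The tips only overlap the frame by about 2.5 mm, so I'll regrip lower.

Emit:
{"op": "jog_arm", "data": {"increments": [[0, 0, 0, 0, 0.036], [0, 0, 0, 0, 0.036], [0, 0, 0.003, 0, 0.036], [0, 0, 0.0055, 0, 0.036], [0, 0, 0.0055, 0, 0.036]]}}

```text
t: 2.83
tool_pos: [0.4414, 0.2495, 0.0229]
tcp_rot: [-0.0, 0.777, 0.63, -0.001]
ft_force: [0.7, 0.2, -0.2]
finger_gap: 0.41
grasp_force: 0.0
```

Emit:
{"op": "jog_arm", "data": {"increments": [[0, 0, 0, 0, 0.03], [0, 0, 0, 0, 0.025], [0, 0, 0, 0, 0.022], [0, 0, 0, 0, 0.02], [0, 0, 0, 0, 0.02]]}}

```text
t: 3.25
tool_pos: [0.4417, 0.2497, 0.0235]
tcp_rot: [-0.0, 0.777, 0.629, -0.0]
ft_force: [0.4, -0.9, -0.4]
finger_gap: 0.338
grasp_force: 30.0
```

Emit:
{"op": "jog_arm", "data": {"increments": [[0, 0, -0.01, 0, 0.02], [0, 0, -0.03, 0, 0.02], [0, 0, -0.06, 0, 0.02], [0, 0, -0.09, 0, 0.02], [0, 0, -0.12, 0, 0.02]]}}

```text
t: 3.67
tool_pos: [0.4412, 0.2495, 0.1453]
tcp_rot: [-0.0, 0.777, 0.629, -0.0]
ft_force: [1.0, 0.4, -0.7]
finger_gap: 0.339
grasp_force: 30.0
```

```bash
python3 -c "
from h import *
print(monitor.read_state()['grasp_force'])
c=cams.get_calibration('wrist'); im=cams.camera('wrist'); cv2.imwrite('pics/w3.png',im[:,:,::-1])
inc((.535,-.2373,.16),.19)"
```

```text
29.999586939811707
inc [-0.4589  0.1894 -0.01  ] turn 1.172 pos [0.4448 0.2509 0.1507] yaw 1.362 q [0.29 0.48 1.8  0.   0.86 0.5 ] t 3.72 F [ 0.4 -0.   2.1]
```

View pics/w3.png

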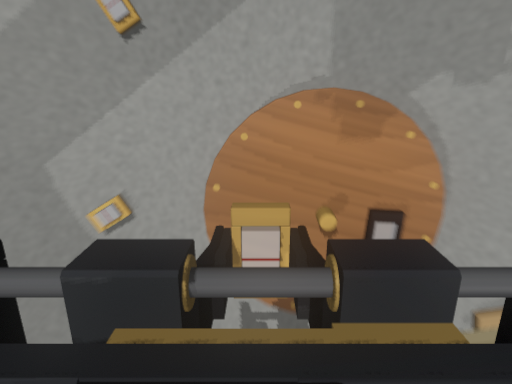

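The cursor is held squarely between the fingers, hairline at (260,259), and the black cursor is still at (384,235). I'll carry it towards the press.

Emit:
{"op": "jog_arm", "data": {"increments": [[-0.034, 0.0095, -0.005, -0.12, 0.02], [-0.068, 0.019, -0.01, -0.24, 0.02], [-0.102, 0.0285, -0.015, -0.36, 0.02], [-0.136, 0.038, -0.02, -0.48, 0.02], [-0.17, 0.0475, -0.02, -0.6, 0.02]]}}

```text
t: 4.13
tool_pos: [0.4531, 0.0783, 0.1648]
tcp_rot: [0.001, 0.573, 0.819, 0.001]
ft_force: [1.0, 0.6, -0.6]
finger_gap: 0.339
grasp_force: 30.0
```

```bash
python3 -c "
from h import *
inc((.476,-.249,.165))"
```

```text
inc [-3.154e-01 -9.060e-02 -1.000e-04] turn 0 pos [0.4531 0.0783 0.1648] yaw 1.921 q [-0.07  0.4   1.9   0.    0.84 -0.42] t 4.13 F [ 1.   0.6 -0.6]
```

Emit:
{"op": "jog_arm", "data": {"increments": [[-0.035, -0.01, 0, -0.12, 0.02], [-0.07, -0.02, 0, -0.24, 0.02], [-0.105, -0.03, 0, -0.36, 0.02], [-0.14, -0.04, 0, -0.48, 0.02], [-0.175, -0.05, 0, -0.6, 0.02]]}}

```text
t: 4.55
tool_pos: [0.4642, -0.0981, 0.1641]
tcp_rot: [0.0, 0.332, 0.943, 0.0]
ft_force: [0.7, -0.4, -0.2]
finger_gap: 0.337
grasp_force: 30.0
```

```bash
python3 -c "
from h import *
inc((.476,-.249,.165))"
```

```text
inc [-0.1037 -0.1103 -0.0009] turn 0 pos [ 0.4642 -0.0981  0.1641] yaw 2.465 q [-0.44  0.42  1.86  0.    0.86 -1.34] t 4.55 F [ 0.7 -0.4 -0.2]
```

Emit:
{"op": "jog_arm", "data": {"increments": [[-0.02, -0.021, 0, -0.12, 0.02], [-0.04, -0.042, 0, -0.24, 0.02], [-0.06, -0.063, 0, -0.36, 0.02], [-0.08, -0.085, 0, -0.48, 0.02], [-0.1, -0.107, 0, -0.6, 0.02]]}}

```text
t: 4.97
tool_pos: [0.4744, -0.244, 0.164]
tcp_rot: [0.0, 0.038, 0.999, -0.0]
ft_force: [0.4, -0.5, -0.4]
finger_gap: 0.337
grasp_force: 30.0
```

Emit:
{"op": "jog_arm", "data": {"increments": [[0, 0, 0, -0.1, 0.02], [0, 0, 0, -0.17, 0.02], [0, 0, 0, -0.17, 0.02], [0, 0, 0, -0.17, 0.02]]}}

```text
t: 5.3
tool_pos: [0.4744, -0.2425, 0.1637]
tcp_rot: [-0.0, -0.043, 0.999, 0.0]
ft_force: [-0.7, -0.7, -0.8]
finger_gap: 0.338
grasp_force: 30.0
```

```bash
python3 -c "
from h import *
s=monitor.read_state(); c=cams.get_calibration('wrist'); im=cams.camera('wrist'); cv2.imwrite('pics/w4.png',im[:,:,::-1]); np.savez('w4.npz',**c)
inc((.535,-.2373,.165),.19)
print(proj(c,(.535,-.2373,.03)))
c1=dict(np.load('w1.npz'));
p=ray(c,260,259,s['tool_pos'][2]+.0125); print('cursor off',Rt(s).T@(p-s['tool_pos']))
"
```

```text
inc [-0.0607 -0.0003 -0.0013] turn -0.104 pos [ 0.4745 -0.2422  0.1637] yaw -3.055 q [-0.68  0.49  1.72  0.    0.93 -2.34] t 5.35 F [ 0.1  0.3 -0.9]
[260.36288946 239.75000962]
cursor off [-0.00328055 -0.00046991 -0.0125004 ]
```

View pics/w4.png

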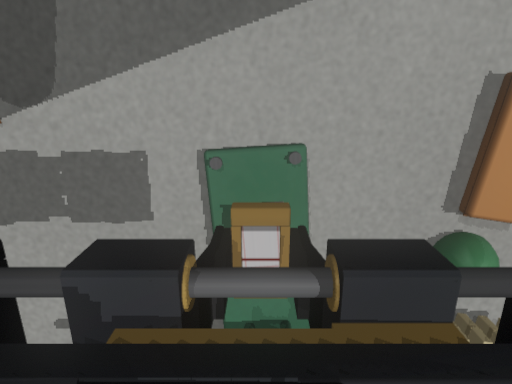

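The view shows the near edge of the press plate at the top, with corners at (206,151) and (305,145) and bolts at (216,163) and (294,158). The gripper hides the anvil, so I'll fit the red outline in the fixed views and check it against the plate corners.

```bash
python3 -c "
from h import *
for n,b in (('scene',(145,140,45,50)),('side',(305,305,65,50))):
    c=cams.get_calibration(n); im=cv2.imread(f'pics/{n}0.png')[:,:,::-1].copy(); x,y,w,h=b
    f=im.astype(int); m=(f[...,0]-np.maximum(f[...,1],f[...,2])>35); k=np.zeros_like(m); k[y:y+h,x:x+w]=1; ys,xs=np.where(m&k)
    W=np.array([ray(c,u,v,.03)[:2] for u,v in zip(xs,ys)],np.float32)*1000
    r=cv2.minAreaRect(W); B=cv2.boxPoints(r); e=max([B[1]-B[0],B[2]-B[1]],key=np.linalg.norm); print(n,len(xs),r,np.arctan2(e[1],e[0]))
c=dict(np.load('w4.npz')); A=ray(c,206,151,.014);B=ray(c,305,145,.014); e=B-A; a=np.arctan2(e[1],e[0])-np.pi/2; print(np.linalg.norm(e),a, (A+B)/2+.09*np.array([np.cos(a),np.sin(a),0]))
A=ray(c,216,163,.016);B=ray(c,294,158,.016); e=B-A; print(np.arctan2(e[1],e[0])-np.pi/2)
im=cv2.imread('pics/w4.png'); g=cv2.inRange(cv2.cvtColor(im,cv2.COLOR_BGR2HSV),(60,80,30),(85,255,255))
for r in (160,175,190,205,220,230): 
    q=np.where(g[r,190:330])[0]+190; print(r,q.min(),q.max(),ray(c,q.min(),r,.014)[:2].round(4),ray(c,q.max(),r,.014)[:2].round(4))
"
```

```text
scene 14 ((536.4278564453125, -237.28469848632812), (56.90258026123047, 35.02798843383789), 11.111886978149414) 0.19393906
side 105 ((534.4076538085938, -235.52903747558594), (58.58160400390625, 36.55107498168945), 8.440177917480469) 0.14730896
0.09460980605388898 0.14646272986311115 [ 0.53673637 -0.23643477  0.014     ]
0.15061233737429824
160 222 305 [ 0.462  -0.2807] [ 0.4552 -0.201 ]
175 207 305 [ 0.4781 -0.2945] [ 0.4699 -0.1991]
190 209 306 [ 0.4932 -0.2919] [ 0.485  -0.1962]
205 211 306 [ 0.5087 -0.2893] [ 0.5006 -0.1943]
220 213 306 [ 0.5247 -0.2865] [ 0.5166 -0.1922]
230 307 307 [ 0.5275 -0.1898] [ 0.5275 -0.1898]
```

Emit:
{"op": "jog_arm", "data": {"increments": [[-0.02, 0, 0.01, -0.03, 0.02], [-0.045, -0.001, 0.04, -0.07, 0.02], [-0.059, -0.001, 0.08, -0.07, 0.02], [-0.059, -0.001, 0.105, -0.07, 0.02], [-0.059, -0.001, 0.115, -0.07, 0.02]]}}

```text
t: 5.77
tool_pos: [0.5322, -0.2362, 0.0449]
tcp_rot: [-0.002, -0.079, 0.997, 0.002]
ft_force: [-0.4, 0.3, -0.4]
finger_gap: 0.341
grasp_force: 30.0
```

Emit:
{"op": "jog_arm", "data": {"increments": [[0, 0, 0, 0, 0.02], [0, 0, 0, 0, 0.02], [0, 0, 0, 0, 0.02]]}}

```text
t: 6.02
tool_pos: [0.5343, -0.239, 0.0501]
tcp_rot: [0.001, -0.079, 0.997, -0.001]
ft_force: [0.1, 0.7, -0.7]
finger_gap: 0.341
grasp_force: 30.0
```

```bash
python3 -c "
from h import *
inc((.5335,-.2368,.032),.155)"
```

```text
inc [0.0005 0.0023 0.0181] turn 0.003 pos [ 0.5343 -0.239   0.0501] yaw -2.984 q [-0.61  0.72  1.66 -0.    0.76 -2.34] t 6.02 F [ 0.1  0.7 -0.7]
```

Emit:
{"op": "jog_arm", "data": {"increments": [[0, 0.002, 0.008, 0, 0.02], [0, 0.002, 0.014, 0, 0.02], [0, 0.002, 0.017, 0, 0.02], [0, 0.002, 0.018, 0, 0.02], [0, 0.002, 0.018, 0, 0.02]]}}

```text
t: 6.43
tool_pos: [0.5331, -0.2364, 0.0313]
tcp_rot: [-0.0, -0.079, 0.997, 0.0]
ft_force: [-1.8, 0.9, 4.8]
finger_gap: 0.338
grasp_force: 30.0
```

```bash
python3 -c "
from h import *
cv2.imwrite('pics/sd1.png',cams.camera('side')[:,:,::-1])
inc((.5335,-.2368,.0315),.155)"
```

```text
inc [-0.0003 -0.0004 -0.0002] turn 0.003 pos [ 0.5331 -0.2364  0.0313] yaw -2.984 q [-0.61  0.75  1.67 -0.    0.72 -2.34] t 6.48 F [-1.6  1.3  5.5]
```

Contact is at 5 N, so the cursor is seated. I'll release it and rise.

Emit:
{"op": "jog_arm", "data": {"increments": [[0, 0, 0, 0, 0.035], [0, 0, 0, 0, 0.045], [0, 0, 0, 0, 0.055], [0, 0, 0, 0, 0.06], [0, 0, 0, 0, 0.06]]}}

```text
t: 6.9
tool_pos: [0.5333, -0.2365, 0.0304]
tcp_rot: [-0.0, -0.079, 0.997, 0.0]
ft_force: [0.0, 0.2, 0.2]
finger_gap: 0.614
grasp_force: 0.0
```

Emit:
{"op": "jog_arm", "data": {"increments": [[0, 0, -0.01, 0, 0.06], [0.01, 0, -0.04, 0, 0.06], [0.04, 0, -0.08, 0, 0.06], [0.08, 0, -0.12, 0, 0.06], [0.1, 0, -0.13, 0, 0.06]]}}

```text
t: 7.32
tool_pos: [0.4375, -0.2524, 0.1609]
tcp_rot: [0.001, -0.08, 0.997, -0.001]
ft_force: [-0.0, -0.5, 0.5]
finger_gap: 0.69
grasp_force: 0.0
```

```bash
python3 - <<'E'
from h import *
out=[]
for n in('scene','side'):
    c=cams.get_calibration(n); im=cams.camera(n); cv2.imwrite(f'pics/{n}2.png',im[:,:,::-1])
    u,v=proj(c,(.535,-.2365,.035)); print(n,u,v)
    try: fitbrass(im,c,u,v,.04,20)
    except Exception as e: print(e)
    x,y=int(u)-50,int(v)-40; out.append(cv2.resize(im[y:y+75,x:x+100,::-1],(400,300),interpolation=cv2.INTER_CUBIC))
cv2.imwrite('pics/m2.png',np.hstack(out)); inc((.5,-.25,.2),.155)
E
```

```text
scene 167.51676499758526 162.16049302054307
brass [159 155  17  16  77] 0.538 -0.2339 size 51.0 30.6 ang 0.161
side 336.4427731902722 326.4589364179036
brass [323 317  28  22 174] 0.5324 -0.2414 size 55.1 24.5 ang 0.16
inc [-0.0649 -0.0077 -0.0374] turn 0.001 pos [ 0.4348 -0.2525  0.1624] yaw -2.986 q [-0.75  0.45  1.8  -0.    0.89 -2.47] t 7.42 F [0.4 0.1 0.1]
```

View pics/m2.png

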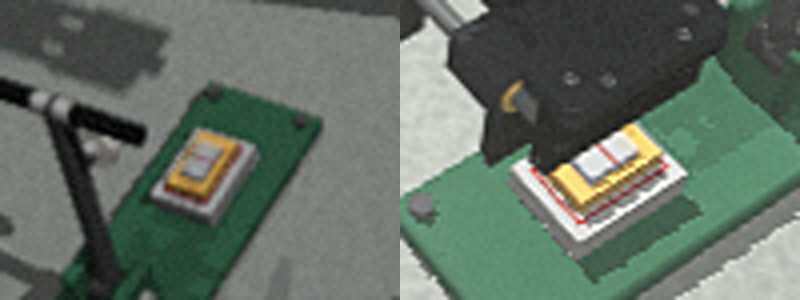

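The cursor is seated squarely on the outline with its window up, and the averaged fit is about (.536,-.236) at yaw .16. Next is the lever: I'll raise the arm, turn it a quarter turn and look at the bar.

Emit:
{"op": "jog_arm", "data": {"increments": [[0, 0, -0.03, 0.12, 0.06], [0, 0, -0.06, 0.24, 0.06], [0, 0, -0.09, 0.36, 0.06], [0, 0, -0.12, 0.48, 0.06], [0, 0, -0.14, 0.6, 0.06]]}}

```text
t: 7.83
tool_pos: [0.4383, -0.2522, 0.3015]
tcp_rot: [0.002, 0.222, 0.975, -0.001]
ft_force: [0.4, -0.2, 0.6]
finger_gap: 0.695
grasp_force: 0.0
```

Emit:
{"op": "jog_arm", "data": {"increments": [[0, 0, 0, 0.12, 0.06], [0, 0, 0, 0.24, 0.05], [0, 0, 0, 0.36, 0.05], [0, 0, 0, 0.48, 0.05], [0, 0, 0, 0.6, 0.05]]}}

```text
t: 8.25
tool_pos: [0.4375, -0.2515, 0.2984]
tcp_rot: [-0.0, 0.5, 0.866, 0.0]
ft_force: [0.0, 1.2, -0.4]
finger_gap: 0.587
grasp_force: 0.0
```

Emit:
{"op": "jog_arm", "data": {"increments": [[0, 0, 0, 0.12, 0.05], [0, 0, 0, 0.24, 0.05], [0, 0, 0, 0.37, 0.05], [0, 0, 0, 0.37, 0.05], [0, 0, 0, 0.37, 0.05]]}}

```text
t: 8.67
tool_pos: [0.4374, -0.2516, 0.2984]
tcp_rot: [-0.0, 0.648, 0.762, 0.0]
ft_force: [-0.7, 0.4, -1.1]
finger_gap: 0.572
grasp_force: 0.0
```

```bash
cat >> h.py <<'E'
A0=np.array([.5357,-.2365,0]); PA=.157
def press(x,y,z): c,s=np.cos(PA),np.sin(PA); return A0+np.array([c*x-s*y,s*x+c*y,z])
def bar(th,y=0): a=np.arctan2(.177,.016)-th; r=np.hypot(.177,.016); return press(.120-r*np.cos(a),y,.042+r*np.sin(a))
E
python3 - <<'E'
from h import *
for n in('scene','side'):
    c=cams.get_calibration(n); print(n,proj(c,bar(0,-.06)),proj(c,bar(0,.06)))
print(bar(0,-.037)); inc(bar(0,-.037)+[0,0,.07],1.728)
E
```

```text
scene [109.53199789 139.72948866] [152.38809072 154.21280823]
side [421.69123062 256.15975611] [369.33191354 217.28107062]
[ 0.64420605 -0.25678392  0.219     ]
inc [-0.0385  0.2033  0.0093] turn 0.005 pos [ 0.4374 -0.2516  0.2984] yaw 1.733 q [-0.74  0.28  1.63  0.    1.24 -0.91] t 8.67 F [-0.7  0.4 -1.1]
```

The predicted bar ends match the images to about 2 px. I'll move above the bar.

Emit:
{"op": "jog_arm", "data": {"increments": [[-0.007, 0.04, 0, 0, 0.05], [-0.015, 0.08, 0, 0, 0.05], [-0.023, 0.12, 0, 0, 0.05], [-0.031, 0.16, 0, 0, 0.05], [-0.038, 0.199, 0, 0, 0.05]]}}

```text
t: 9.08
tool_pos: [0.6417, -0.2576, 0.2983]
tcp_rot: [0.0, 0.648, 0.762, -0.0]
ft_force: [1.0, -0.9, 0.2]
finger_gap: 0.579
grasp_force: 0.0
```

Emit:
{"op": "jog_arm", "data": {"increments": [[0, 0.004, 0.01, 0, 0.05], [0, 0.004, 0.01, 0, 0.05], [0, 0.004, 0.01, 0, 0.05]]}}

```text
t: 9.33
tool_pos: [0.6425, -0.2564, 0.2867]
tcp_rot: [-0.002, 0.648, 0.762, -0.001]
ft_force: [-0.7, 0.1, -0.2]
finger_gap: 0.576
grasp_force: 0.0
```

```bash
python3 - <<'E'
from h import *
c=cams.get_calibration('wrist'); im=cams.camera('wrist'); cv2.imwrite('pics/w5.png',im[:,:,::-1])
print(proj(c,bar(0,-.06)),proj(c,bar(0,.06)),proj(c,bar(0,0)),proj(c,bar(0,-.037)))
inc(bar(0,-.037)-[0,0,.017],1.728)
E
```

```text
[261.10960412 233.47074066] [261.98680592  64.46118068] [261.51645498 155.08320779] [261.25889908 204.70623691]
inc [-0.0005  0.0022  0.0857] turn 0.003 pos [ 0.6422 -0.2568  0.2877] yaw 1.731 q [-0.54  0.57  1.17 -0.    1.41 -0.7 ] t 9.38 F [-0.2 -0.8  0.8]
```

View pics/w5.png

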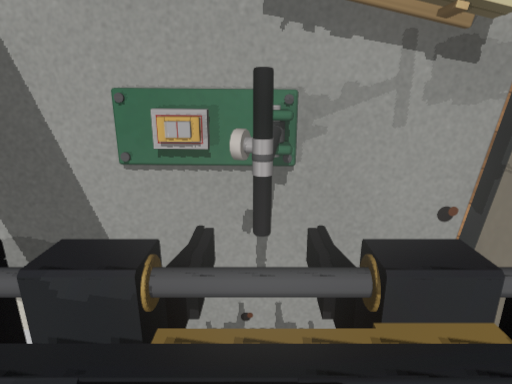

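The bar runs from (263,68) to (262,236) and sits centred between the fingers. The cursor is centred on the anvil at (179,129). I'll descend and grip the bar.

Emit:
{"op": "jog_arm", "data": {"increments": [[0, 0.002, 0.025, 0, 0.05], [0, 0.002, 0.05, 0, 0.05], [0, 0.002, 0.07, 0, 0.05], [0, 0.002, 0.082, 0, 0.05], [0, 0.002, 0.086, 0, 0.05]]}}

```text
t: 9.8
tool_pos: [0.6432, -0.2565, 0.2009]
tcp_rot: [-0.002, 0.649, 0.761, -0.0]
ft_force: [-0.2, 0.8, -0.7]
finger_gap: 0.574
grasp_force: 0.0
```

Emit:
{"op": "jog_arm", "data": {"increments": [[0, 0, 0, 0, 0.04], [0, 0, 0, 0, 0.03], [0, 0, 0, 0, 0.02], [0, 0, 0, 0, 0.014], [0, 0, 0, 0, 0.01]]}}

```text
t: 10.22
tool_pos: [0.6461, -0.2572, 0.2038]
tcp_rot: [0.001, 0.649, 0.761, 0.0]
ft_force: [0.4, 0.2, 0.0]
finger_gap: 0.284
grasp_force: 0.0
```

Emit:
{"op": "jog_arm", "data": {"increments": [[0, 0, 0, 0, 0.005], [0, 0, 0, 0, 0.005], [0, 0, 0, 0, 0.005]]}}

```text
t: 10.47
tool_pos: [0.6442, -0.2573, 0.2032]
tcp_rot: [-0.001, 0.649, 0.761, -0.001]
ft_force: [-4.3, -1.5, 5.2]
finger_gap: 0.153
grasp_force: 30.0
```

```bash
python3 - <<'E'
from h import *
s=monitor.read_state(); p0=s['tool_pos']; print(s['ft_force'],s['grasp_force'],s['finger_gap'],(p0-bar(0,-.037)).round(4))
R=Rt(s)
for th in np.arange(.125,1.28,.125): print(round(th,3),(R.T@(bar(th,-.037)-bar(0,-.037))).round(4))
print((R.T@(bar(1.26,-.037)-bar(0,-.037))).round(4))
E
```

```text
[-4.27481425 -1.47488527  5.16277917] 29.99767541885376 0.15273679787568037 [ 0.     -0.0005 -0.0158]
0.125 [ 0.     -0.0219  0.0034]
0.25 [ 0.0001 -0.0433  0.0096]
0.375 [ 0.0001 -0.0637  0.0183]
0.5 [ 0.0002 -0.0828  0.0296]
0.625 [ 0.0002 -0.1004  0.0431]
0.75 [ 0.0002 -0.1162  0.0587]
0.875 [ 0.0002 -0.1299  0.0762]
1.0 [ 0.0003 -0.1413  0.0952]
1.125 [ 0.0003 -0.1503  0.1155]
1.25 [ 0.0003 -0.1566  0.1368]
[ 0.0003 -0.157   0.1385]
```

The bar is gripped. I'll follow the arc down.

Emit:
{"op": "jog_arm", "data": {"increments": [[0, -0.011, 0.0015, 0, 0.005], [0, -0.022, 0.0035, 0, 0.005], [0, -0.0325, 0.0063, 0, 0.005], [0, -0.0433, 0.0096, 0, 0.005], [0, -0.0536, 0.0137, 0, 0.005]]}}

```text
t: 10.88
tool_pos: [0.5954, -0.2648, 0.1901]
tcp_rot: [0.003, 0.649, 0.761, 0.003]
ft_force: [2.7, 2.0, -0.6]
finger_gap: 0.146
grasp_force: 30.0
```

Emit:
{"op": "jog_arm", "data": {"increments": [[0, -0.01, 0.0046, 0, 0.005], [0, -0.02, 0.01, 0, 0.005], [0, -0.0292, 0.016, 0, 0.005], [0, -0.0382, 0.0224, 0, 0.005], [0, -0.0468, 0.0294, 0, 0.005]]}}

```text
t: 11.3
tool_pos: [0.5488, -0.272, 0.1603]
tcp_rot: [0.002, 0.649, 0.761, 0.002]
ft_force: [3.7, 5.0, 3.2]
finger_gap: 0.149
grasp_force: 30.0
```

```bash
cat >> h.py <<'E'
def lev():
    s=monitor.read_state(); p=s['tool_pos']+[0,0,.016]-press(0,0,0); c,q=np.cos(PA),np.sin(PA)
    x=c*p[0]+q*p[1]; y=-q*p[0]+c*p[1]; a=np.arctan2(p[2]-.042,.12-x)
    print("th",(np.arctan2(.177,.016)-a).round(3),"r",np.hypot(p[2]-.042,.12-x).round(4),"y",y.round(4),"F",s['ft_force'].round(1),"gf",s['grasp_force'],"yaw",yaw(s).round(3),"t",s['t'])
E
python3 -c "
from h import *
lev()"
```

```text
th 0.608 r 0.1753 y -0.0371 F [3.7 5.  3.2] gf 30.004307627677917 yaw 1.728 t 11.3
```

Tracking well.

Emit:
{"op": "jog_arm", "data": {"increments": [[0, -0.008, 0.0076, 0, 0.005], [0, -0.0158, 0.0156, 0, 0.005], [0, -0.023, 0.0242, 0, 0.005], [0, -0.0295, 0.0331, 0, 0.005], [0, -0.0354, 0.0425, 0, 0.005]]}}

```text
t: 11.72
tool_pos: [0.5129, -0.2776, 0.1172]
tcp_rot: [0.001, 0.649, 0.76, 0.002]
ft_force: [4.3, 4.7, 4.0]
finger_gap: 0.152
grasp_force: 30.0
```

Emit:
{"op": "jog_arm", "data": {"increments": [[0, -0.0055, 0.0096, 0, 0.005], [0, -0.0102, 0.0196, 0, 0.005], [0, -0.0145, 0.03, 0, 0.005], [0, -0.018, 0.0405, 0, 0.005], [0, -0.0208, 0.0512, 0, 0.005]]}}

```text
t: 12.13
tool_pos: [0.4919, -0.2808, 0.066]
tcp_rot: [0.001, 0.649, 0.76, 0.001]
ft_force: [2.2, 5.3, 10.0]
finger_gap: 0.148
grasp_force: 30.2
```

Emit:
{"op": "jog_arm", "data": {"increments": [[0, 0, 0.001, 0, 0.005], [0, 0, 0.002, 0, 0.005], [0, 0, 0.002, 0, 0.005]]}}

```text
t: 12.38
tool_pos: [0.4915, -0.2809, 0.064]
tcp_rot: [0.0, 0.649, 0.761, 0.001]
ft_force: [1.4, 4.0, 5.7]
finger_gap: 0.151
grasp_force: 30.2
```

```bash
python3 -c "
from h import *
lev()"
```

```text
th 1.262 r 0.1748 y -0.0369 F [1.4 4.  5.7] gf 30.167119167745113 yaw 1.729 t 12.3833
```

Emit:
{"op": "jog_arm", "data": {"increments": [[0, 0, 0.001, 0, 0.005], [0, 0, 0.002, 0, 0.005], [0, 0, 0.003, 0, 0.005], [0, 0, 0.003, 0, 0.005], [0, 0, 0.003, 0, 0.005]]}}

```text
t: 12.8
tool_pos: [0.491, -0.281, 0.0617]
tcp_rot: [-0.0, 0.649, 0.761, 0.0]
ft_force: [-1.4, 3.2, 11.2]
finger_gap: 0.153
grasp_force: 30.2
```

```bash
python3 - <<'E'
from h import *
lev(); th=[]
out=[]
for n in('scene','side'):
    c=cams.get_calibration(n); im=cams.camera(n); u,v=proj(c,bar(1.25,.03)); print(n,u,v,proj(c,bar(1.25,.06)),proj(c,bar(1.15,.06)))
    x,y=int(u)-50,int(v)-40; out.append(cv2.resize(im[y:y+75,x:x+100,::-1],(400,300),interpolation=cv2.INTER_CUBIC)); print(x,y)
cv2.imwrite('pics/m3.png',np.hstack(out))
E
```

```text
th 1.275 r 0.1748 y -0.0369 F [-1.4  3.2 11.2] gf 30.19186343997717 yaw 1.729 t 12.8
scene 182.38138061398078 141.8493976450755 [191.61887319 144.84714419] [189.93530864 142.14170733]
132 101
side 307.742465642002 312.40001401361116 [297.62252578 301.42150317] [300.39524445 294.38169692]
257 272
```

View pics/m3.png

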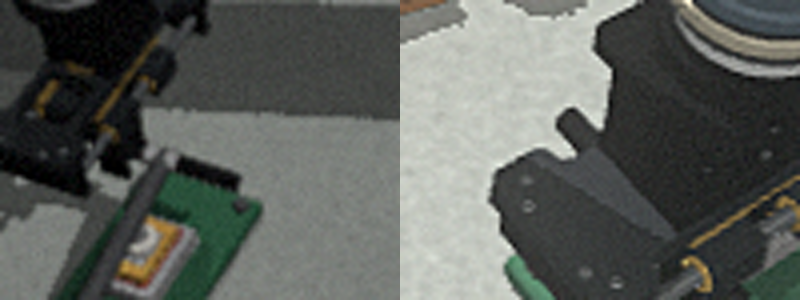

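The lever is down: the bar end at (192,146) in scene matches the 1.25 rad prediction. I'll hold with slightly more push for another second.

Emit:
{"op": "jog_arm", "data": {"increments": [[0, 0, 0.001, 0, 0.005], [0, 0, 0.002, 0, 0.005], [0, 0, 0.003, 0, 0.005], [0, 0, 0.003, 0, 0.005], [0, 0, 0.003, 0, 0.005]]}}

```text
t: 13.32
tool_pos: [0.491, -0.281, 0.0613]
tcp_rot: [0.0, 0.649, 0.761, 0.0]
ft_force: [-4.1, 6.6, 27.0]
finger_gap: 0.151
grasp_force: 30.2
```

Emit:
{"op": "jog_arm", "data": {"increments": [[0, 0, 0, 0, 0.005], [0, 0, 0, 0, 0.005], [0, 0, 0, 0, 0.005], [0, 0, 0, 0, 0.005], [0, 0, 0, 0, 0.005]]}}

```text
t: 13.73
tool_pos: [0.491, -0.281, 0.0613]
tcp_rot: [0.0, 0.649, 0.761, 0.0]
ft_force: [-4.6, 6.4, 26.7]
finger_gap: 0.151
grasp_force: 30.2
```

```bash
python3 -c "
from h import *
lev()"
```

```text
th 1.277 r 0.1747 y -0.037 F [-4.6  6.4 26.7] gf 30.231587067246437 yaw 1.73 t 13.7333
```

The lever is on its hard stop and was held for over a second. Now I'll ease it back up.

Emit:
{"op": "jog_arm", "data": {"increments": [[0, 0, -0.004, 0, 0.005], [0, 0, -0.008, 0, 0.005], [0, 0.0018, -0.015, 0, 0.005], [0, 0.004, -0.0222, 0, 0.005], [0, 0.0063, -0.0293, 0, 0.005]]}}

```text
t: 14.15
tool_pos: [0.4993, -0.2798, 0.0873]
tcp_rot: [0.001, 0.649, 0.761, 0.002]
ft_force: [7.8, 5.2, 0.0]
finger_gap: 0.146
grasp_force: 30.0
```

Emit:
{"op": "jog_arm", "data": {"increments": [[0, 0.0025, -0.0062, 0, 0.005], [0, 0.0052, -0.0123, 0, 0.005], [0, 0.008, -0.0183, 0, 0.005], [0, 0.0111, -0.0241, 0, 0.005], [0, 0.0145, -0.0299, 0, 0.005]]}}

```text
t: 14.57
tool_pos: [0.5155, -0.2773, 0.1168]
tcp_rot: [0.003, 0.649, 0.76, 0.003]
ft_force: [12.6, 5.4, -6.5]
finger_gap: 0.143
grasp_force: 30.4
```

Emit:
{"op": "jog_arm", "data": {"increments": [[0, 0.0034, -0.0057, 0, 0.005], [0, 0.0072, -0.0112, 0, 0.005], [0, 0.0112, -0.0166, 0, 0.005], [0, 0.0153, -0.0218, 0, 0.005], [0, 0.0196, -0.0269, 0, 0.005]]}}

```text
t: 14.98
tool_pos: [0.5371, -0.274, 0.1421]
tcp_rot: [0.004, 0.65, 0.76, 0.005]
ft_force: [20.1, 4.5, -18.8]
finger_gap: 0.147
grasp_force: 31.3
```

```bash
python3 -c "
from h import *
lev()"
```

```text
th 0.73 r 0.1702 y -0.0373 F [ 20.1   4.5 -18.8] gf 31.27457027323544 yaw 1.727 t 14.9833
```

The radial force shows the bar has slipped a few mm up in the grip, so I'll shift the path 4 mm lower.

Emit:
{"op": "jog_arm", "data": {"increments": [[0, 0.006, -0.003, 0, 0.005], [0, 0.0125, -0.0086, 0, 0.005], [0, 0.0192, -0.0144, 0, 0.005], [0, 0.0262, -0.0199, 0, 0.005], [0, 0.0334, -0.0251, 0, 0.005]]}}

```text
t: 15.4
tool_pos: [0.5677, -0.2691, 0.1654]
tcp_rot: [0.002, 0.649, 0.761, 0.003]
ft_force: [15.3, 0.0, -24.5]
finger_gap: 0.141
grasp_force: 31.3
```

```bash
python3 -c "
from h import *
lev()"
```

```text
th 0.501 r 0.1678 y -0.0373 F [ 15.3   0.  -24.5] gf 31.296894550323486 yaw 1.729 t 15.4
```

Emit:
{"op": "jog_arm", "data": {"increments": [[0, 0.0075, -0.0007, 0, 0.005], [0, 0.0152, -0.0042, 0, 0.005], [0, 0.0231, -0.0081, 0, 0.005], [0, 0.0312, -0.0117, 0, 0.005], [0, 0.0395, -0.015, 0, 0.005]]}}

```text
t: 15.82
tool_pos: [0.6031, -0.2637, 0.181]
tcp_rot: [-0.001, 0.649, 0.761, -0.0]
ft_force: [4.6, -2.1, -14.4]
finger_gap: 0.135
grasp_force: 30.6
```

```bash
python3 -c "
from h import *
lev()"
```

```text
th 0.266 r 0.1654 y -0.0374 F [  4.6  -2.1 -14.4] gf 30.61215251684189 yaw 1.729 t 15.8167
```

Emit:
{"op": "jog_arm", "data": {"increments": [[0, 0.008, 0.0, 0, 0.005], [0, 0.0165, -0.002, 0, 0.005], [0, 0.025, -0.0039, 0, 0.005], [0, 0.034, -0.0054, 0, 0.005], [0, 0.0425, -0.0066, 0, 0.005]]}}

```text
t: 16.23
tool_pos: [0.644, -0.2573, 0.1889]
tcp_rot: [-0.002, 0.649, 0.761, -0.001]
ft_force: [-4.7, -6.2, -14.0]
finger_gap: 0.134
grasp_force: 30.7
```

Emit:
{"op": "jog_arm", "data": {"increments": [[0, 0, 0, 0, 0.005], [0, 0, 0, 0, 0.005], [0, 0, 0, 0, 0.005]]}}

```text
t: 16.48
tool_pos: [0.6437, -0.2573, 0.1889]
tcp_rot: [-0.001, 0.649, 0.761, -0.001]
ft_force: [-0.2, -5.4, -15.6]
finger_gap: 0.136
grasp_force: 30.8
```

```bash
python3 -c "
from h import *
lev(); print(monitor.read_state()['tool_pos'])"
```

```text
th 0.012 r 0.1637 y -0.0375 F [ -0.2  -5.4 -15.6] gf 30.753049850463867 yaw 1.729 t 16.4833
[ 0.64366489 -0.25733466  0.18888623]
```

Emit:
{"op": "jog_arm", "data": {"increments": [[0, 0.001, 0.002, 0, 0.005], [0, 0.0015, 0.004, 0, 0.005], [0, 0.0015, 0.004, 0, 0.005], [0, 0.0015, 0.004, 0, 0.005], [0, 0.0015, 0.004, 0, 0.005]]}}

```text
t: 16.9
tool_pos: [0.6444, -0.2573, 0.1888]
tcp_rot: [-0.001, 0.649, 0.761, -0.001]
ft_force: [-7.5, -4.3, -2.3]
finger_gap: 0.135
grasp_force: 29.9
```

```bash
python3 -c "
from h import *
lev()
c=cams.get_calibration('side'); im=cams.camera('side'); cv2.imwrite('pics/sd4.png',cv2.resize(im[195:370,280:500,::-1],None,fx=3,fy=3,interpolation=cv2.INTER_CUBIC))"
```

```text
th 0.007 r 0.1636 y -0.0376 F [-7.5 -4.3 -2.3] gf 29.877614378929138 yaw 1.73 t 16.9
```

View pics/sd4.png

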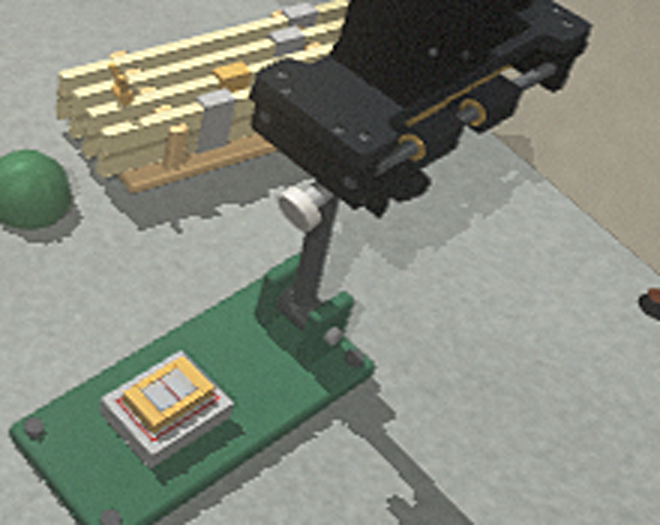

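The lever is upright at its rest stop and the cursor lies on the outline with its window flush. I'll release the bar and withdraw upward.

Emit:
{"op": "jog_arm", "data": {"increments": [[0, 0, 0, 0, 0.018], [0, 0, 0, 0, 0.025], [0, 0, 0, 0, 0.035], [0, 0, 0, 0, 0.045], [0, 0, 0, 0, 0.05]]}}

```text
t: 17.37
tool_pos: [0.6477, -0.2565, 0.1884]
tcp_rot: [0.002, 0.649, 0.761, 0.001]
ft_force: [-0.2, -0.9, 1.2]
finger_gap: 0.423
grasp_force: 0.0
```

Emit:
{"op": "jog_arm", "data": {"increments": [[0, 0, -0.01, 0, 0.05], [0, 0, -0.03, 0, 0.05], [0, 0, -0.06, 0, 0.05], [0, 0, -0.09, 0, 0.05], [0, 0, -0.12, 0, 0.05]]}}

```text
t: 17.78
tool_pos: [0.6465, -0.2564, 0.3088]
tcp_rot: [0.0, 0.649, 0.761, 0.0]
ft_force: [0.8, 0.1, -0.6]
finger_gap: 0.574
grasp_force: 0.0
```

Emit:
{"op": "jog_arm", "data": {"increments": [[0, 0, 0, 0, 0.05], [0, 0, 0, 0, 0.05], [0, 0, 0, 0, 0.05]]}}

```text
t: 18.03
tool_pos: [0.6461, -0.2564, 0.3068]
tcp_rot: [0.0, 0.649, 0.761, 0.0]
ft_force: [-1.3, 0.1, -1.0]
finger_gap: 0.577
grasp_force: 0.0
```

```bash
python3 - <<'E'
from h import *
for n in('scene','side'):
    c=cams.get_calibration(n); im=cams.camera(n); cv2.imwrite(f'pics/{n}5.png',im[:,:,::-1]); u,v=proj(c,press(0,0,.038))
    fitbrass(im,c,u,v,.04,20)
    for th in(0,.1): print(n,proj(c,bar(th,-.06)),proj(c,bar(th,.06)))
S=cv2.imread("pics/side5.png");D=cv2.imread("pics/scene5.png")
cv2.imwrite("pics/m5.png",np.hstack([cv2.resize(S[195:375,290:440],(400,480)),cv2.resize(D[110:260,100:225],(400,480))]))
E
```

```text
brass [159 155  17  15  89] 0.5381 -0.2344 size 51.0 29.9 ang 0.161
scene [109.53199789 139.72948866] [152.38809072 154.21280823]
scene [113.97462796 135.38724553] [156.43133452 149.58116157]
brass [321 314  30  23 215] 0.5332 -0.2349 size 51.7 30.0 ang 0.149
side [421.69123062 256.15975611] [369.33191354 217.28107062]
side [414.43788805 261.34757667] [362.36908738 221.62211609]
```

View pics/m5.png

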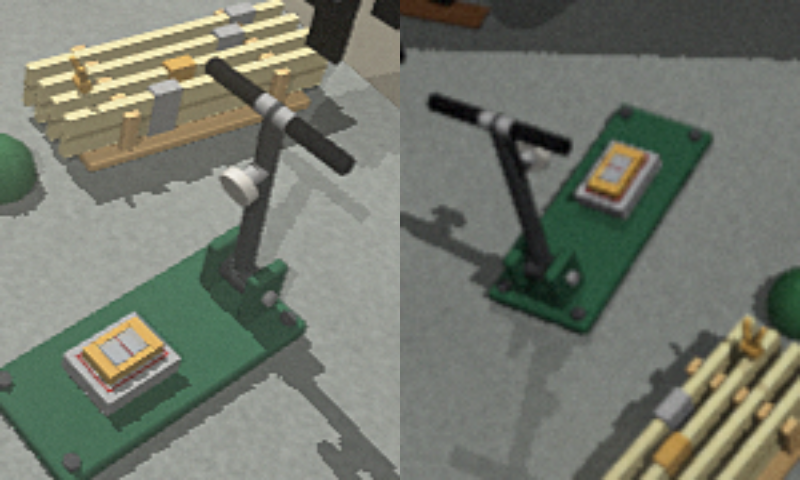

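The lever is at rest, with its bar ends matching the angle-0 projections. The cursor sits flush and centred on the outline, and nothing touches the robot, so I'll hand the job in.

```bash
python3 -c "
from rig import robot
print(robot.hand_in())"
```

```text
the job is handed in; nothing more can be done
None
```

I handed the job in at about 18 s: the last pictures show the brass cursor centred on the outline with its window flush, the lever back at rest and the robot clear, but the hand-in returned no verdict.

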